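Clamp a specimen with the loose vise crank

TASK

The red specimen lies loose in the green hardness-lab vise. Take the crank from its wooden stand, let its hex socket down into the round well of the vise and feel gently, without forcing the sprung drive down, for the hidden hex until the crank drops fully home; then turn it clockwise until the specimen is firmly clamped against the back stop, without overtightening. Leave the crank upright and home in the well and let go; close the jaw only with the crank and leave the other things where they are.

Things in the scene. Friction and masses are not known exactly. Their poses are not given: they have to be found in the camera images.
- crank: Loose steel crank, about 0.32 kg, upright in the stand at the start. Origin: centre of the open foot of its socket; z up, x towards its arm. From the foot up: hexagonal socket tube to 30 (41 across flats, 48 across corners outside; hex hole 33.4 across flats, 30 deep, flats facing x and every 60 degrees), round neck of diameter 39 to 56, square hub 56 to 96.
- crank_hub (a point): Centre of the crank's dark square hub, 76 above the foot: the place to grip. 28 x 28, 40 high; grip its two y faces. From its +x face a flat arm, 14 wide, at 62 to 72 above the foot, reaches to x = 88; on its end, at x = 77, stands a black knob of diameter 18, up to 104 above the foot.
- stand: Fixed wooden block 90 x 90 x 30 in which the crank is parked. Origin: centre of its underside. Round hole of diameter 54 in its middle, 22 deep (floor at height 8).
- vise: Fixed green specimen vise. Origin on the underside, below the axis of the well; z up. The green head is 96 x 96 x 70 high, centred on the origin, with the round well in its top; the dark steel bed, 84 wide and 26 high, runs from it along the vise's -y to y = -165.
- well_mouth (a point): Centre of the well's mouth on top of the vise head, 70 above the table. The well is a vertical bore of diameter 54 with a 3 mm chamfer, covered by a thin black slit rubber dust seal that hides the inside and gives no resistance.
- well_floor (a point): Centre of the well floor, 48 below the mouth; the foot of a crank fully home stands on it. On the axis rises the hidden steel hex, 32 across flats, 13 high, then a round nose (diameter 32, 6 high, then a 5 mm cone) that centres the socket. How its flats face is unknown. A crank not lined up rests on it, foot 13 above the floor; lined up within 4 degrees it goes down.
- drive_float (a joint): How far (m) the hidden hex is pushed down against its spring: 0 at rest, 2 N per mm; above 6 mm (12 N) it is damaged.
- jaw (a joint): Travel (m) of the moving jaw towards the back stop: 0 is open, as at the start; 5 to 10 mm clamp the specimen. The hidden hex drives it 10 mm per rad, clockwise seen from above, against a friction of about 0.15 N m, and stays where it is left; at the start it is against its open stop and cannot turn anticlockwise. 0.2 N m above friction clamps with 20 N.
- jaw_pad (a point): Brass pad of the moving jaw, 50 wide, 24 high. The point is the centre of its clamping face, which looks along the vise's -y; it stands 75 from the well axis at the start.
- anvil: Fixed steel back stop on the bed, 60 x 28 x 26. Origin: lower edge, middle of its clamping face, which looks along the vise's +y towards the jaw; its place on the bed differs.
- specimen: Red resin puck, diameter 30, height 20, a steel chip in its top, lying loose on the bed between the jaw pad and the back stop. Origin: centre of its underside.
- tray: White tray 150 x 110 x 30 with two other specimens; leave alone. Origin: centre of underside.
- puck_a: Black resin specimen, diameter 30, height 20, in the tray; leave alone.
- puck_b: Green resin specimen, diameter 30, height 20, in the tray; leave alone.
- ref_block: Steel reference block 50 x 50 x 12; leave alone.
- jar: Amber glass jar, diameter 60, height 75; leave alone.
- caliper: Caliper, 200 long, lying flat; leave alone.
- screwdriver: Screwdriver lying flat; leave alone.

How it is judged:
By the outcome, as a careful person would: the job done as asked, in the order asked, and still so for the second after the job is handed in, with the robot touching nothing.
It also fails if it takes over 61 s, if anything falls off the work surface, if the arm or the gripper's body presses on something with over 40 N, if the wrist force passes 120 N, or if a joint passes its speed limit or range.

ROBOT

A 6-joint arm with a two-finger parallel gripper is mounted at the origin on the work surface. World frame = base frame: x ahead of the robot, y to its left, z up, the work surface at z = 0. Lengths are in m, angles in rad, forces in N, time in s.
With the tool pointing down it reaches from about 0.3 to 0.775 m from the base axis. Payload 14.6 kg.
Tool frame: the origin (TCP) lies at the very end of the fingers, on their centre line; the grasp point (between the pads) lies 19 mm behind it; z points along the fingers, y is the line along which they close (so a half turn about z gives the same grasp; the last joint's range is limited). The gripper opens to 94 mm and grips with 3 to 60 N. Pads are 16 mm wide; open, the fingers measure 119 mm over their backs; the gripper's body (75 mm by 177 mm) begins 78 mm behind the grasp point.
Start: joints at [1.226, 0.3, 1.521, -0, 1.321, -0.067], TCP at [0.151, 0.529, 0.169] pointing down, gripper open.
Joint ranges: [-3.03, 3.03], [-0.79, 2.21], [0.23, 2.52], [-1.04, 4.18], [0, 3.07], [-2.55, 2.55]. Speed limits (rad/s): [2.22, 2.22, 2.57, 3.14, 3.14, 3.14].

INTERFACE

Orientations are given as [roll, pitch, yaw] about the fixed x, y, z axes, in that order (R = Rz(yaw) Ry(pitch) Rx(roll)).
In Python, from station import ctrl, cams gives the robot as it stands. The module is installed in compiled form; this text tells all that it offers.
- The arm moves only by the tool arm_command, never from a script. Its argument "plan" is a list that holds one entry, the list of rows, each a list of 7 numbers: the shift along the tool's x, y, z in mm, then the turn, a rotation vector about the tool's x, y, z in rad, then the closure, from -1 (fully open) to 1 (shut). A call has 1 to 12 rows; each row is the pose to reach, as a shift and turn from the pose commanded when the call began, along the tool's axes at that moment; what a row does not reach only later rows make up. A row lasts 1/10 s, in which the tool goes at most 50 mm and 8.59 degrees, less where a joint would pass 70% of its speed; a pose out of reach is approached as far as the arm can. A call with a gripper value outside its range is refused whole. The fingers move at their own pace and stop on an object; "squeeze" is the grip in N (left out, the last holds). Time passes only in rows, so rows that repeat a pose let the fingers close. It gives the time, the measured TCP pose, the force, the opening and the grip force at its end, in the units of the state.
- ctrl.get_obs(): the state, without advancing time (a new reading comes with each control period).
- cams.camera(name): name is "scene" or "top" or "wrist"; returns (picture, depth): 420x560x3 uint8, blue, green, red; 420x560 float32, m along the optical axis (not along the pixel's ray), 0 where there is no reading.
- cams.camera_info(name): a dict with "fx", "fy", "cx", "cy" (pixels), "world_to_cam" (4x4, takes a point from world to camera coordinates). Camera axes: x right, y down, z forward; pixel columns grow to the right and rows downward; lengths in m; the calibration is good to about 2 mm. A picture is of the moment at which its call begins: read the wrist's pose just before it. camera_info takes no time and is no camera call; for the wrist camera it gives the pose at the moment of the call.
- ctrl.hand_in(): hands the job in; it is judged then, once.
The state is a dict: "time_s": time; "qpos": joint angles; "joint_vel": joint speeds; "tau": joint torques, N m; "ee_pos": TCP position; "eef_rot": TCP orientation; "force": force on the tool from outside, world axes, zero at the start; "moment": the same for the moment, N m; "grip_width": finger opening in m; "grip_force": force on a finger pad.
Only numpy, scipy, OpenCV 4.12 (cv2) and the standard library are available. Lean on these libraries where they do the work, as an engineer would, in place of code of your own. Each camera call takes 0.05 s, during which the arm holds its last target. There are 200 camera calls.

## Working session

There is one attempt and no reset: what is moved stays moved. The work goes in short steps, Python scripts to look and compute and a tool call to move; the robot and the scene stay as the last step left them, time stands still between calls to the robot, and variables do not carry over. Pictures are saved under pics/ and viewed, at most 10 in all, crops included, and the job is handed in when it is done.

Besides the shell and the picture viewer there is one more tool, called after "Call:" as name([rows], argument=value, ...), one row to a line, values as JSON. arm_command: Moves the arm, as the interface text tells. Its arguments: {"type":"object","properties":{"plan":{"type":"array"},"squeeze":{"type":"number"}},"required":["plan"]}

```bash
mkdir -p pics; cat > h.py <<'E'
import numpy as np, cv2
from station import ctrl, cams
def grab(n):
    info=cams.camera_info(n); im,d=cams.camera(n); return im,d,info
def cloud(d,i):
    v,u=np.mgrid[:d.shape[0],:d.shape[1]]
    P=np.stack([(u-i['cx'])/i['fx']*d,(v-i['cy'])/i['fy']*d,d,np.ones_like(d)],-1)
    return (P@np.linalg.inv(np.array(i['world_to_cam'])).T)[...,:3]
def ray(px,i,z):
    T=np.linalg.inv(np.array(i['world_to_cam']));r=T[:3,:3]@np.array([(px[0]-i['cx'])/i['fx'],(px[1]-i['cy'])/i['fy'],1]);o=T[:3,3]
    return o+r*(z-o[2])/r[2]
E
python3 - <<'E'
from h import *
for n in ['top','scene']:
    im,d,i=grab(n); cv2.imwrite(f'pics/{n}0.png',im); np.savez(f'{n}0.npz',im=im,d=d)
    print(n,i)
print(ctrl.get_obs())
E
```

```text
top {'fx': 444.68168068856164, 'fy': 444.68168068856164, 'cx': 280.0753730655556, 'cy': 210.65283892447576, 'world_to_cam': array([[ 0.02111396, -0.99969654,  0.01268972, -0.1368071 ],
       [-0.99739489, -0.02193763, -0.06871811,  0.53289669],
       [ 0.06897564, -0.01120575, -0.99755541,  1.18716112],
       [ 0.        ,  0.        ,  0.        ,  1.        ]])}
scene {'fx': 379.18851396677786, 'fy': 379.18851396677786, 'cx': 275.38973946289764, 'cy': 209.67467503226976, 'world_to_cam': array([[-0.01498066,  0.9998517 ,  0.00849454,  0.13939269],
       [ 0.77722155,  0.01698886, -0.62899765, -0.36744095],
       [-0.62904868, -0.00282066, -0.77736079,  1.35899856],
       [ 0.        ,  0.        ,  0.        ,  1.        ]])}
{'time_s': 0.1, 'qpos': array([ 1.22638726e+00,  3.00414928e-01,  1.52149728e+00,  3.80738329e-06,
        1.32070294e+00, -6.66324242e-02]), 'joint_vel': array([ 6.63163444e-04, -1.38459594e-04, -1.77742608e-03,  4.22640886e-04,
        9.81746640e-05,  1.68038189e-03]), 'tau': array([ 7.97738685e-04, -5.32644546e+01, -3.53282368e+01,  7.09677231e-02,
        2.35155568e-02, -2.32076314e-05]), 'ee_pos': array([0.15074929, 0.52866196, 0.16865261]), 'eef_rot': array([-3.14057266e+00, -7.17612708e-05,  2.86381503e+00]), 'force': array([-0.85505754, -0.66725692,  0.11372316]), 'moment': array([0.03274116, 0.00997985, 0.00595655]), 'grip_force': 0.0, 'grip_width': 0.09407928466473489}
```

View pics/top0.png

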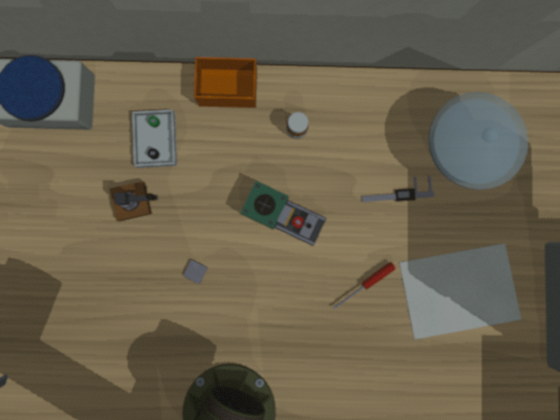

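View pics/scene0.png

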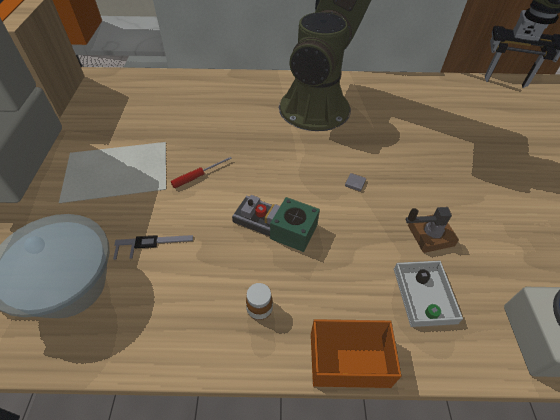

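The top view shows the vise head with its seal at about (264,204) and the bed running to lower right to (322,232). The stand and crank are at (130,201), with the knob at (152,197). The scene view agrees: well at (295,215), crank hub at (442,215), knob at (413,215).

```bash
python3 - <<'E'
from h import *
for n,cr,vr in [('top',(100,165,175,230),(235,330,175,250)),('scene',(395,465,195,255),(225,325,185,250))]:
    z=np.load(n+'0.npz');im=z['im'];d=z['d'];i=cams.camera_info(n);C=cloud(d,i)
    def sub(r): u0,u1,v0,v1=r; return C[v0:v1,u0:u1].reshape(-1,3),im[v0:v1,u0:u1].reshape(-1,3)
    hsv=cv2.cvtColor(im,cv2.COLOR_BGR2HSV)
    P,c=sub(cr)
    for lo,hi in [(.022,.036),(.068,.085),(.097,.107),(.1075,.116)]:
        m=(P[:,2]>lo)&(P[:,2]<hi);q=P[m]
        if m.sum()>3: print(n,'crank',lo,m.sum(),q.mean(0).round(4),cv2.minAreaRect(q[:,:2].astype(np.float32)*1000))
    P,c=sub(vr)
    for lo,hi in [(.063,.077)]:
        m=(P[:,2]>lo)&(P[:,2]<hi);q=P[m];print(n,'vise',m.sum(),q.mean(0).round(4),cv2.minAreaRect(q[:,:2].astype(np.float32)*1000))
    H=cv2.cvtColor(im,cv2.COLOR_BGR2HSV)
    for name,lo,hi,r in [('red',(0,150,60),(8,255,255),vr),('green',(65,60,20),(95,255,255),vr),('brown',(3,90,20),(16,255,255),cr)]:
        M=np.zeros(d.shape,np.uint8);u0,u1,v0,v1=r;M[v0:v1,u0:u1]=cv2.inRange(H,lo,hi)[v0:v1,u0:u1]
        q=C[M>0];print(n,name,len(q),q.mean(0).round(4),np.percentile(q[:,2],[10,50,90]).round(3))
    big=cv2.resize(np.hstack([im[cr[2]:cr[3],cr[0]:cr[1]][:55],im[vr[2]:vr[3],vr[0]:vr[1]][:55]]),None,fx=4.5,fy=4.5,interpolation=cv2.INTER_CUBIC);cv2.imwrite(f'pics/{n}c.png',big);print(big.shape)
E
```

```text
top crank 0.022 745 [0.552  0.2777 0.029 ] ((554.0178833007812, 280.0537109375), (90.77012634277344, 91.83673095703125), 14.232439994812012)
top crank 0.068 142 [0.5551 0.2417 0.0786] ((558.4791259765625, 238.47830200195312), (26.272903442382812, 89.88674926757812), 9.731704711914062)
top crank 0.097 134 [0.5535 0.2727 0.1028] ((553.649658203125, 244.828369140625), (25.865612030029297, 100.82455444335938), 0.7946270108222961)
top crank 0.1075 38 [0.5588 0.2092 0.1105] ((558.4318237304688, 240.21047973632812), (15.54505729675293, 89.99158477783203), 0.9225686192512512)
top vise 1361 [ 0.5482 -0.0844  0.0693] ((531.41552734375, -121.74119567871094), (179.79769897460938, 96.15161895751953), 65.45758819580078)
top red 72 [ 0.506  -0.172   0.0438] [0.039 0.046 0.048]
top green 909 [ 0.5471 -0.0831  0.0707] [0.066 0.069 0.072]
top brown 676 [0.5494 0.275  0.0351] [0.025 0.029 0.032]
(248, 720, 3)
scene crank 0.022 608 [0.5728 0.2794 0.0284] ((554.3967895507812, 281.472900390625), (92.84580993652344, 93.0320816040039), 15.812017440795898)
scene crank 0.068 227 [0.5612 0.2454 0.0771] ((556.0123901367188, 245.11907958984375), (101.91350555419922, 26.501440048217773), 89.78213500976562)
scene crank 0.097 141 [0.5566 0.2686 0.102 ] ((558.3920288085938, 246.1964569091797), (28.465686798095703, 98.79338073730469), 7.097567081451416)
scene crank 0.1075 36 [0.5608 0.2044 0.111 ] ((560.6022338867188, 204.2705078125), (14.628061294555664, 16.949235916137695), 71.85237884521484)
scene vise 1184 [ 0.5519 -0.0822  0.0684] ((532.6124877929688, -119.59354400634766), (178.4241485595703, 99.54605865478516), 66.22610473632812)
scene red 92 [ 0.5194 -0.1708  0.0488] [0.03  0.043 0.047]
scene green 923 [ 0.5642 -0.0855  0.067 ] [0.037 0.068 0.07 ]
scene brown 897 [0.5721 0.2755 0.0225] [0.001 0.027 0.03 ]
(248, 765, 3)
```

View pics/topc.png

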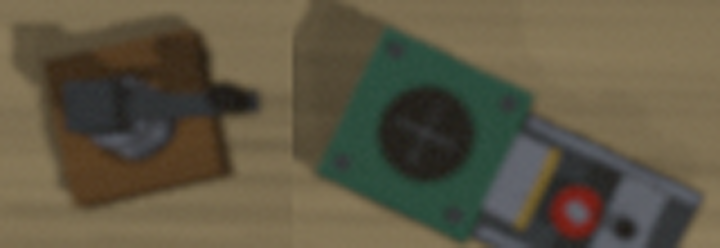

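Crank hub is near (0.555,0.28) with its arm pointing about −y. The well is near (0.548,−0.083) and the vise's yaw is about −24.5°. I'll move above the crank for a close look.

```bash
cat >> h.py <<'E'
from scipy.spatial.transform import Rotation as Ro
def rel(p,yaw):
    "shift (mm, tool axes) and rotvec from measured pose to a tool-down pose"
    o=ctrl.get_obs();A=Ro.from_euler('xyz',o['eef_rot']);B=Ro.from_euler('xyz',[np.pi,0,yaw])
    print('shift',(A.inv().apply(np.array(p)-o['ee_pos'])*1000).round(1),'rv',(A.inv()*B).as_rotvec().round(4),'yaw',o['eef_rot'].round(4),'pos',o['ee_pos'].round(4),'q',o['qpos'].round(3),'t',o['time_s'])
E
python3 - <<'E'
from h import *
rel([.53,.27,.26],1.66)
E
```

```text
shift [-435.6 -144.8  -91.2] rv [-9.0000e-04  6.0000e-04  1.2038e+00] yaw [-3.1406e+00 -1.0000e-04  2.8638e+00] pos [0.1507 0.5287 0.1687] q [ 1.226  0.3    1.521  0.     1.321 -0.067] t 0.1
```

Call:
arm_command([
  [[-20, -7, -60, 0, 0, 0.1, -1], [-60, -20, -91, 0, 0, 0.22, -1], [-105, -35, -91, 0, 0, 0.34, -1], [-150, -50, -91, 0, 0, 0.46, -1], [-200, -66, -91, 0, 0, 0.6, -1], [-250, -83, -91, 0, 0, 0.74, -1], [-300, -100, -91, 0, 0, 0.88, -1], [-345, -115, -91, 0, 0, 1.0, -1], [-390, -130, -91, 0, 0, 1.1, -1], [-420, -140, -91, 0, 0, 1.16, -1], [-436, -145, -91, 0, 0, 1.204, -1], [-436, -145, -91, 0, 0, 1.204, -1]],
])

```text
time_s: 1.3
ee_pos: [0.5313, 0.2688, 0.2592]
eef_rot: [-3.14, 0.0, 1.656]
force: [-0.7, 0.8, -1.1]
grip_width: 0.0939
grip_force: 0.0
```

```bash
python3 - <<'E'
from h import *
o=ctrl.get_obs();print(o['ee_pos'],o['eef_rot'],o['force'],o['joint_vel'].round(2))
im,d,i=grab('wrist');cv2.imwrite('pics/w1.png',im);np.savez('w1.npz',im=im,d=d,w=i['world_to_cam'])
print(i);C=cloud(d,i);print(np.isfinite(d).all(),(d>0).mean())
for lo,hi in [(.022,.036),(.068,.0795),(.099,.107),(.1085,.116)]:
    m=((C[...,2]>lo)&(C[...,2]<hi)&(d>0)&(abs(C[...,0]-.555)<.09)&(abs(C[...,1]-.26)<.09)).astype(np.uint8)
    n,l,s,c=cv2.connectedComponentsWithStats(m)
    for k in range(1,n):
        if s[k,4]>80:
            q=C[l==k];print(lo,s[k],q.mean(0).round(4),cv2.minAreaRect(q[:,:2].astype(np.float32)*1000))
E
```

```text
[0.53127703 0.26878442 0.25924109] [-3.14025415e+00  4.97756897e-04  1.65649046e+00] [-0.66372753  0.76993761 -1.06995731] [ 0.05 -0.03  0.03  0.01 -0.   -0.02]
{'fx': 338.4198023342142, 'fy': 338.4198023342142, 'cx': 282.3130431593152, 'cy': 213.78506248929037, 'world_to_cam': array([[ 0.99633368,  0.08553297, -0.0018188 , -0.55201207],
       [ 0.08370731, -0.97023548,  0.22723601,  0.17232607],
       [ 0.0176715 , -0.22655513, -0.97383802,  0.52629162],
       [ 0.        ,  0.        ,  0.        ,  1.        ]])}
True 0.9961139455782313
0.022 [ 261  137   78   78 3175] [0.5536 0.286  0.0274] ((554.0899047851562, 282.47698974609375), (90.16631317138672, 90.07684326171875), 14.473456382751465)
0.068 [296 197  13  44 497] [0.557  0.2386 0.0771] ((557.2725830078125, 237.6800994873047), (13.952686309814453, 53.25363540649414), 4.551056861877441)
0.099 [291 172  26  25 635] [0.5536 0.2829 0.1014] ((553.5914916992188, 282.7603454589844), (27.96680450439453, 27.046926498413086), 5.1896843910217285)
0.1085 [296 246  15  14 151] [0.56   0.2064 0.1096] ((560.0679931640625, 206.5189208984375), (16.17497444152832, 15.723400115966797), 56.58765411376953)
```

View pics/w1.png

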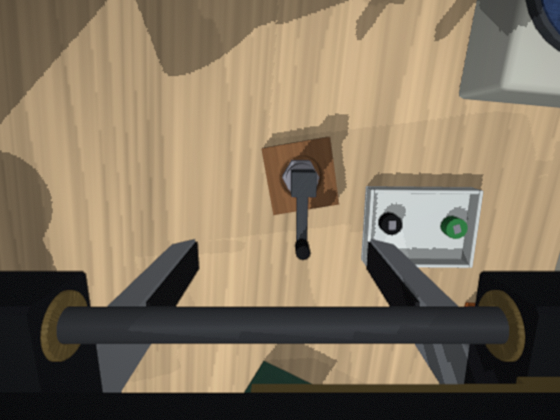

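The wrist view shows the crank hub at (303,183), the knob at (303,252) and the stand around (300,176), with the tray clear to the right. Hub is at (0.5536,0.2828) and crank yaw is −85°. Next I'll descend to grip.

```bash
python3 - <<'E'
from h import *
rel([.5536,.2828,.12],1.654)
rel([.5536,.2828,.069],1.654)
E
```

```text
shift [ 10.8  24.6 139.6] rv [-0.001   0.0001  0.0055] yaw [-3.1406e+00  1.0000e-04  1.6595e+00] pos [0.5302 0.2699 0.2596] q [0.409 0.356 1.24  0.    1.546 0.32 ] t 1.35
shift [ 10.8  24.6 190.6] rv [-0.001   0.0001  0.0055] yaw [-3.1406e+00  1.0000e-04  1.6595e+00] pos [0.5302 0.2699 0.2596] q [0.409 0.356 1.24  0.    1.546 0.32 ] t 1.35
```

Call:
arm_command([
  [[5, 12, 40, 0, 0, 0.005, -1], [11, 24.5, 85, 0, 0, 0.005, -1], [11, 24.5, 125, 0, 0, 0.005, -1], [11, 24.5, 155, 0, 0, 0.005, -1], [11, 24.5, 180, 0, 0, 0.005, -1], [11, 24.5, 190.5, 0, 0, 0.005, -1], [11, 24.5, 190.5, 0, 0, 0.005, -1], [11, 24.5, 190.5, 0, 0, 0.005, 0.0], [11, 24.5, 190.5, 0, 0, 0.005, 0.3], [11, 24.5, 190.5, 0, 0, 0.005, 0.4], [11, 24.5, 190.5, 0, 0, 0.005, 0.5], [11, 24.5, 190.5, 0, 0, 0.005, 1]],
], squeeze=25)

```text
time_s: 2.55
ee_pos: [0.5539, 0.283, 0.07]
eef_rot: [3.141, -0.0, 1.655]
force: [-0.4, -0.3, -0.4]
grip_width: 0.0575
grip_force: 0.0
```

Call:
arm_command([
  [[0, 0, 0, 0, 0, 0, 1], [0, 0, 0, 0, 0, 0, 1], [0, 0, 0, 0, 0, 0, 1], [0, 0, 0, 0, 0, 0, 1]],
])

```text
time_s: 2.95
ee_pos: [0.5538, 0.283, 0.0696]
eef_rot: [-3.141, 0.0, 1.655]
force: [1.0, 0.1, -0.2]
grip_width: 0.0254
grip_force: 0.0
```

```bash
python3 - <<'E'
from h import *
o=ctrl.get_obs();print(o)
E
```

```text
{'time_s': 2.95, 'qpos': array([ 4.13563634e-01,  5.49814599e-01,  1.40695379e+00, -2.18395880e-06,
        1.18493525e+00,  3.29606586e-01]), 'joint_vel': array([-0.00056688, -0.00100377, -0.00085986,  0.00130863, -0.00016094,
       -0.00073665]), 'tau': array([-6.29170318e-03, -6.49186420e+01, -3.33009946e+01,  6.99560903e-02,
       -7.78404996e-03,  9.69734356e-05]), 'ee_pos': array([0.55375874, 0.28299964, 0.06959011]), 'eef_rot': array([-3.14148831e+00,  3.78344346e-05,  1.65475420e+00]), 'force': array([ 0.95291813,  0.06116156, -0.20475919]), 'moment': array([-0.05688643,  0.01812844,  0.01870971]), 'grip_force': 0.0, 'grip_width': 0.025369890506975825}
```

```bash
python3 - <<'E'
from h import *
im,d,i=grab('wrist');cv2.imwrite('pics/w2.png',im)
o=ctrl.get_obs();print(o['grip_width'],o['grip_force'],o['force'])
E
```

```text
0.02146382376115238 0.0 [ 0.04730901  0.8144441  -0.24026096]
```

View pics/w2.png

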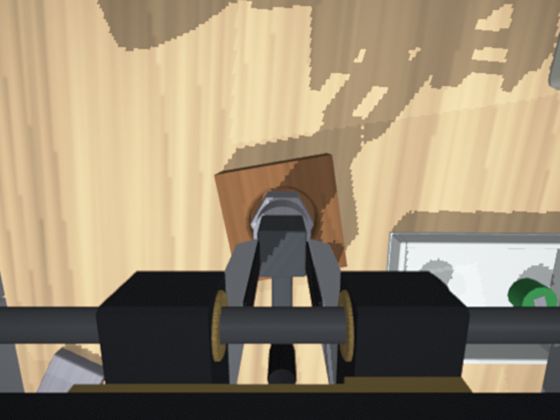

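The picture shows the fingers beside the hub at (283,245), but the reported width is below 28 mm, so I'll check the geometry.

```bash
python3 - <<'E'
from h import *
o=ctrl.get_obs();im,d,i=grab('wrist');np.savez('w3.npz',im=im,d=d);print(o['grip_width'],o['grip_force'],o['ee_pos'],o['eef_rot'])
C=cloud(d,i)
T=np.array(i['world_to_cam'])
def pr(p): q=T[:3,:3]@p+T[:3,3];return (q[:2]/q[2]*i['fx']+[i['cx'],i['cy']]).round(1)
print('tcp px',pr(o['ee_pos']),'hubtop px',pr(np.array([.5536,.2828,.104])))
for v in range(205,330,8): print(v,' '.join('%d,%d,%d'%tuple((C[v,u]*1000).round()) for u in (235,248,260,283,306,318,331)))
o=ctrl.get_obs();print(o['grip_width'],o['grip_force'],o['force'])
E
```

```text
0.02146382376115238 0.0 [0.55377387 0.28301913 0.06961249] [-3.14154852e+00  2.58811937e-05  1.65479248e+00]
tcp px [282.1 236.5] hubtop px [281.7 254.9]
205 517,293,28 526,293,27 535,292,18 553,302,59 573,292,5 580,298,26 590,299,27
213 517,286,28 527,287,26 537,293,51 553,297,62 571,293,36 581,291,27 591,292,28
221 517,279,26 527,280,25 539,295,81 553,296,81 569,293,62 582,285,26 592,286,28
229 518,273,28 528,274,27 540,295,99 553,296,98 570,287,62 582,279,27 593,279,27
237 518,267,28 528,268,28 541,291,101 554,293,102 566,293,100 583,273,29 593,273,27
245 518,260,28 535,290,114 541,290,111 554,288,101 566,293,113 572,294,116 594,267,28
253 518,253,26 537,291,128 542,290,124 554,283,101 565,292,124 571,293,127 595,259,26
261 532,290,138 538,291,139 543,288,129 555,278,101 564,292,134 569,294,138 575,294,139
269 533,291,148 538,290,146 543,285,132 555,274,102 564,289,138 568,294,148 574,294,147
277 534,290,155 539,291,157 543,281,133 556,258,77 565,286,138 568,293,155 573,294,156
285 535,291,164 540,292,164 544,277,133 557,252,77 565,282,139 567,293,163 572,294,164
293 536,291,170 541,291,169 549,348,283 557,246,77 565,279,141 566,293,169 563,313,210
301 541,308,209 541,290,173 540,197,-4 558,241,78 583,201,-3 565,293,176 563,311,209
309 541,310,216 544,310,215 547,311,216 552,311,216 557,311,215 559,312,216 562,312,215
317 542,309,217 544,309,217 547,310,218 552,310,217 557,310,217 559,310,217 562,311,218
325 542,308,218 545,308,217 547,308,218 552,309,218 557,309,218 559,309,218 562,309,218
0.01768857629878148 0.0 [-0.05229913  0.4094751  -0.03962434]
```

```bash
python3 - <<'E'
from h import *
im,d,i=grab('scene');z=np.load('w3.npz')['im']
a=cv2.resize(im[150:260,370:480],(400,400),interpolation=cv2.INTER_CUBIC);b=cv2.resize(z[170:310,210:350],(400,400),interpolation=cv2.INTER_CUBIC)
cv2.imwrite('pics/x.png',np.hstack([a,b]))
o=ctrl.get_obs();print(o['grip_width'],o['grip_force'],o['force'])
E
```

```text
0.013404450344465045 0.0 [-0.24223711 -0.23019869 -0.37892284]
```

View pics/x.png

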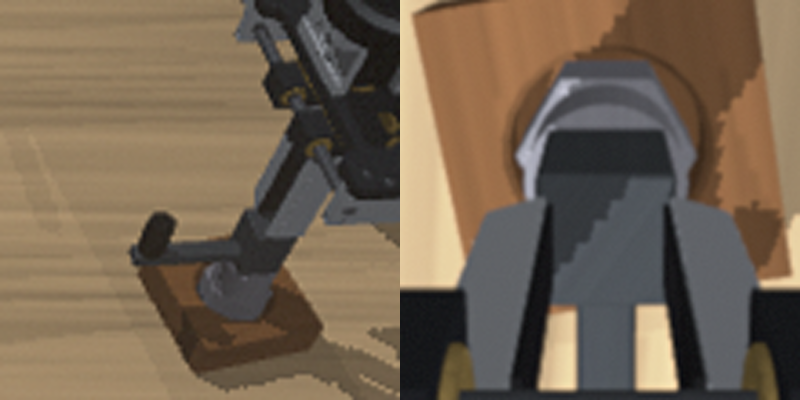

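The crop shows the fingers in the air above the hub rather than beside it. I'll check where the fingertips really are relative to the reported TCP.

```bash
python3 - <<'E'
from h import *
for f,tcp in (('w1.npz',[.5313,.2688,.2592]),('w3.npz',[.5538,.283,.0696])):
    z=np.load(f);d=z['d'];i=cams.camera_info('wrist')
    v,u=np.mgrid[:420,:560]
    # camera frame -> tool frame via the current fixed mount
    o=ctrl.get_obs();C=cloud(d,i);A=Ro.from_euler('xyz',o['eef_rot']).as_matrix()
    P=(C-o['ee_pos'])@A*1000   # tool axes mm
    m=(d>0)&(abs(P[...,0])<20)&(P[...,2]>-110)&(P[...,2]<15)&(abs(P[...,1])<75)
    for s in (1,-1):
        q=P[m&(P[...,1]*s>8)];k=q[np.argsort(q[:,2])[-40:]]
        print(f,s,len(q),'tip z max',q[:,2].max().round(1),'tips',np.median(k,0).round(1),'x rng',np.percentile(q[:,0],[2,98]).round(1))
E
```

```text
w1.npz 1 3418 tip z max -32.7 tips [  4.3  47.4 -34.8] x rng [-7.7  9.6]
w1.npz -1 3416 tip z max -32.7 tips [  2.9 -46.9 -34.8] x rng [-7.8  9.6]
w3.npz 1 2361 tip z max 14.7 tips [11.3 14.9  9.7] x rng [-9.6 13.6]
w3.npz -1 2346 tip z max 14.9 tips [ 13.4 -12.6   9.9] x rng [-9.4 13.7]
```

Both fingertips lie about 33 mm behind the reported TCP, and the scene view confirms it, so I'll allow for that. I'll reopen, go 33 mm lower and grip again.

Call:
arm_command([
  [[0, 0, 0, 0, 0, 0, -1], [0, 0, 0, 0, 0, 0, -1], [0, 0, 0, 0, 0, 0, -1], [0, 0, 0, 0, 0, 0, -1], [0, 0, 0, 0, 0, 0, -1], [0, 0, 0, 0, 0, 0, -1], [0, 0, 0, 0, 0, 0, -1]],
])

```text
time_s: 3.8
ee_pos: [0.5538, 0.283, 0.0696]
eef_rot: [-3.142, 0.0, 1.655]
force: [0.3, 0.0, 0.2]
grip_width: 0.066
grip_force: 0.0
```

Call:
arm_command([
  [[0, 0, 10, 0, 0, 0, -1], [0, 0, 20, 0, 0, 0, -1], [0, 0, 30, 0, 0, 0, -1], [0, 0, 33, 0, 0, 0, -1], [0, 0, 33, 0, 0, 0, 0.2], [0, 0, 33, 0, 0, 0, 0.3], [0, 0, 33, 0, 0, 0, 0.4], [0, 0, 33, 0, 0, 0, 0.5], [0, 0, 33, 0, 0, 0, 1], [0, 0, 33, 0, 0, 0, 1], [0, 0, 33, 0, 0, 0, 1], [0, 0, 33, 0, 0, 0, 1]],
], squeeze=25)

```text
time_s: 5.0
ee_pos: [0.5538, 0.283, 0.0367]
eef_rot: [3.142, 0.0, 1.655]
force: [0.3, -0.0, 0.9]
grip_width: 0.0333
grip_force: 0.0
```

Call:
arm_command([
  [[0, 0, 0, 0, 0, 0, 1], [0, 0, 0, 0, 0, 0, 1], [0, 0, 0, 0, 0, 0, 1], [0, 0, 0, 0, 0, 0, 1]],
], squeeze=40)

```text
time_s: 5.4
ee_pos: [0.5537, 0.283, 0.0366]
eef_rot: [-3.142, 0.0, 1.655]
force: [-0.4, -0.8, 0.1]
grip_width: 0.0275
grip_force: 40.0
```

Gripped at 27.5 mm with 40 N. Now I'll lift straight up.

Call:
arm_command([
  [[0, 0, -5, 0, 0, 0, 1], [0, 0, -15, 0, 0, 0, 1], [0, 0, -28, 0, 0, 0, 1], [0, 0, -45, 0, 0, 0, 1], [0, 0, -65, 0, 0, 0, 1], [0, 0, -85, 0, 0, 0, 1], [0, 0, -105, 0, 0, 0, 1], [0, 0, -120, 0, 0, 0, 1], [0, 0, -120, 0, 0, 0, 1], [0, 0, -120, 0, 0, 0, 1]],
])

```text
time_s: 6.4
ee_pos: [0.5537, 0.283, 0.1568]
eef_rot: [3.141, -0.0, 1.655]
force: [-0.1, 1.2, -3.7]
grip_width: 0.0277
grip_force: 40.0
```

```bash
python3 - <<'E'
from h import *
o=ctrl.get_obs();print(o['force'],o['moment'],o['ee_pos'],o['grip_force'])
for n,vr in [('top',(235,330,175,250)),('scene',(225,325,185,250))]:
    im,d,i=grab(n)
    if n=='scene': cv2.imwrite('pics/s2.png',im)
    # well seal: dark blob within the green face
    u0,u1,v0,v1=vr;H=cv2.cvtColor(im,cv2.COLOR_BGR2HSV)[v0:v1,u0:u1]
    g=cv2.inRange(H,(60,70,30),(95,255,255));cs,h=cv2.findContours(g,cv2.RETR_CCOMP,cv2.CHAIN_APPROX_NONE)
    for c,hh in zip(cs,h[0]):
        if hh[3]>=0 and cv2.contourArea(c)>100:
            e=cv2.fitEllipse(c);px=np.array(e[0])+[u0,v0];p=ray(px,i,.07)
            R=[ray(q[0]+[u0,v0],i,.07) for q in c];print(n,'hole',px,e[1],p.round(4),cv2.minEnclosingCircle((np.array(R)[:,:2]*1000).astype(np.float32)))
    c=max(cs,key=cv2.contourArea);R=np.array([ray(q[0]+[u0,v0],i,.07)[:2] for q in c],np.float32)*1000
    print(n,cv2.minAreaRect(R))
E
```

```text
[-0.06995797  1.16802185 -3.71230611] [-0.04377599  0.05481534 -0.03459054] [0.55371035 0.28299221 0.15678714] 39.983389377593994
top hole [264.24085808 204.31066513] (21.67535972595215, 22.12217140197754) [ 0.5478 -0.0832  0.07  ] ((548.0435180664062, -83.32962036132812), 29.673316955566406)
top ((547.3385009765625, -83.45513153076172), (93.89212799072266, 91.32689666748047), 65.81599426269531)
scene hole [294.84002686 215.81900215] (18.85051918029785, 23.187108993530273) [ 0.5512 -0.0826  0.07  ] ((550.313232421875, -82.71784210205078), 31.58602523803711)
scene ((552.2205200195312, -82.4791030883789), (95.16658020019531, 94.91044616699219), 65.41153717041016)
```

The crank is lifted (about 3.7 N of weight felt). The well is at about (0.5485,−0.083). I'll pass just beyond it so the wrist camera can see it up close.

Call:
arm_command([
  [[-20, -2, 0, 0, 0, 0, 1], [-60, -5, 0, 0, 0, 0, 1], [-105, -9, 0, 0, 0, 0, 1], [-150, -13, 0, 0, 0, 0, 1], [-195, -17, 0, 0, 0, 0, 1], [-240, -21, 0, 0, 0, 0, 1], [-285, -25, 0, 0, 0, 0, 1], [-330, -29, 0, 0, 0, 0, 1], [-375, -33, 0, 0, 0, 0, 1], [-415, -37, 0, 0, 0, 0, 1], [-440, -39, 0, 0, 0, 0, 1], [-446, -40, 0, 0, 0, 0, 1]],
])

```text
time_s: 7.7
ee_pos: [0.5507, -0.1671, 0.1557]
eef_rot: [-3.14, -0.0, 1.652]
force: [-0.4, 0.5, -3.8]
grip_width: 0.0277
grip_force: 40.0
```

Call:
arm_command([
  [[0, 0, 0, 0, 0, 0, 1], [0, 0, 0, 0, 0, 0, 1], [0, 0, 0, 0, 0, 0, 1]],
])

```text
time_s: 8.0
ee_pos: [0.5515, -0.1636, 0.1566]
eef_rot: [-3.141, -0.0, 1.656]
force: [-0.3, 0.4, -3.4]
grip_width: 0.0276
grip_force: 40.0
```

```bash
python3 - <<'E'
from h import *
o=ctrl.get_obs();print(o['force'],o['moment'],o['ee_pos'],o['eef_rot'],o['qpos'])
im,d,i=grab('wrist');cv2.imwrite('pics/w4.png',im);np.savez('w4.npz',im=im,d=d)
C=cloud(d,i);H=cv2.cvtColor(im,cv2.COLOR_BGR2HSV)
g=cv2.inRange(H,(60,70,20),(95,255,255));cs,h=cv2.findContours(g,cv2.RETR_CCOMP,cv2.CHAIN_APPROX_NONE)
for c,hh in zip(cs,h[0]):
    if cv2.contourArea(c)>150:
        R=np.array([ray(q[0],i,.07)[:2] for q in c],np.float32)*1000
        print('in' if hh[3]>=0 else 'out',cv2.boundingRect(c),cv2.fitEllipse(R),cv2.minAreaRect(R),'z',np.median(C[c[:,0,1],c[:,0,0],2]))
E
```

```text
[-0.3274036   0.41373549 -3.44046215] [-0.0655957  0.0627605 -0.0219388] [ 0.5514599  -0.16357235  0.15659036] [-3.14148296e+00 -1.76110073e-04  1.65614612e+00] [-3.52082848e-01  3.66100931e-01  1.46278611e+00  1.16929544e-04
  1.31287958e+00 -4.37462487e-01]
out (214, 35, 149, 154) ((548.78662109375, -82.06282806396484), (109.08929443359375, 110.59618377685547), 149.16476440429688) ((548.8180541992188, -82.47966766357422), (94.71000671386719, 93.64002227783203), 65.82276153564453) z 0.06757058258579599
in (255, 82, 65, 67) ((548.8107299804688, -82.49095916748047), (54.21964645385742, 54.42778778076172), 83.43578338623047) ((548.6569213867188, -82.4879379272461), (54.69777297973633, 54.056427001953125), 4.894309997558594) z 0.06601273837952273
```

View pics/w4.png

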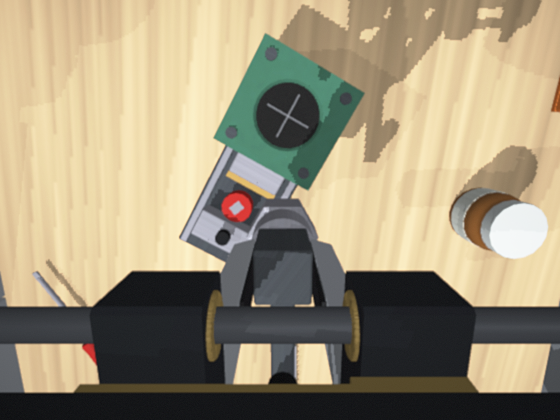

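The wrist view shows the well seal at (288,115), the specimen at (237,208) and the crank hub at (283,265). Well axis is (0.5488,−0.0825). I'll measure the hub's offset from the TCP in this same view.

```bash
python3 - <<'E'
from h import *
d=np.load('w4.npz')['d'];i=cams.camera_info('wrist');o=ctrl.get_obs();C=cloud(d,i)
A=Ro.from_euler('xyz',o['eef_rot']).as_matrix();P=(C-o['ee_pos'])@A*1000
m=((P[...,2]>-69)&(P[...,2]<-61)&(abs(P[...,0])<25)&(abs(P[...,1])<13)&(d>0))
m[:, :258]=0; m[:,309:]=0
q=P[m];print(m.sum(),q.mean(0).round(2),[np.percentile(q[:,k],[1,99]).round(1) for k in (0,1,2)],np.argwhere(m).min(0),np.argwhere(m).max(0))
# tube flat front edge near the foot (z about -28.6)
for z0 in (-60,-50,-40,-30): 
    n=(abs(P[...,2]-z0)<4)&(abs(P[...,1])<6)&(P[...,0]>5)&(P[...,0]<40);print(z0,P[n][:,0].mean().round(1) if n.any() else None)
# hub front vertical face
n=(P[...,2]>-60)&(P[...,2]<-32)&(abs(P[...,1])<10)&(d>0)&(P[...,0]<40);print(np.percentile(P[n][:,0],[5,50,95]).round(1))
t=np.array([.5488,-.0825,.1566]);rel(t,1.655)
E
```

```text
2911 [  0.4    0.53 -64.86] [array([-14.1,  13.5]), array([-11.2,  12.2]), array([-66.3, -61.8])] [247 258] [304 308]
-60 12.8
-50 13.3
-40 13.4
-30 13.7
[-70.9 -56.2  13.5]
shift [81.1  4.3  0.1] rv [-0.     -0.0001  0.0012] yaw [-3.1416e+00 -1.0000e-04  1.6562e+00] pos [ 0.5515 -0.1636  0.1567] q [-0.352  0.366  1.463  0.     1.313 -0.438] t 8.05
```

Call:
arm_command([
  [[20, 1, 0, 0, 0, 0, 1], [45, 2.3, 0, 0, 0, 0, 1], [68, 3.5, 0, 0, 0, 0, 1], [81.4, 4.3, 0, 0, 0, 0, 1], [81.4, 4.3, 0, 0, 0, 0, 1], [81.4, 4.3, 20, 0, 0, 0, 1], [81.4, 4.3, 40, 0, 0, 0, 1], [81.4, 4.3, 52, 0, 0, 0, 1], [81.4, 4.3, 52, 0, 0, 0, 1], [81.4, 4.3, 52, 0, 0, 0, 1], [81.4, 4.3, 52, 0, 0, 0, 1]],
])

```text
time_s: 9.15
ee_pos: [0.5493, -0.0836, 0.1057]
eef_rot: [3.14, 0.0, 1.655]
force: [-0.0, -0.9, -2.7]
grip_width: 0.0278
grip_force: 40.0
```

```bash
python3 - <<'E'
from h import *
o=ctrl.get_obs();print(o['force'],o['moment']);rel([.5488,-.0825,.0836],1.655)
E
```

```text
[-0.02057239 -0.93297067 -2.7448445 ] [-0.03893945  0.10194258  0.04734847]
shift [ 1.1 -0.5 22.1] rv [ 0.0015  0.0005 -0.0003] yaw [3.1401e+00 5.0000e-04 1.6547e+00] pos [ 0.5493 -0.0836  0.1057] q [-0.217  0.37   1.58  -0.     1.189 -0.301] t 9.15
```

Call:
arm_command([
  [[0, 0, 0, 0, 0, 0, 1], [0, 0, 0, 0, 0, 0, 1]],
])

```text
time_s: 9.35
ee_pos: [0.549, -0.0833, 0.1052]
eef_rot: [3.141, 0.0, 1.655]
force: [0.2, 0.7, -2.6]
grip_width: 0.0279
grip_force: 40.0
```

```bash
python3 - <<'E'
from h import *
o=ctrl.get_obs();print(o['force'],o['moment']);rel([.5488,-.0825,.0836],1.655)
E
```

```text
[ 0.17125414  0.737852   -2.59534564] [-0.10729664  0.04939982  0.00659257]
shift [ 0.9 -0.2 21.6] rv [ 0.0008  0.0003 -0.0002] yaw [3.1408e+00 3.0000e-04 1.6548e+00] pos [ 0.549  -0.0833  0.1052] q [-0.217  0.371  1.581 -0.     1.189 -0.301] t 9.35
```

Call:
arm_command([
  [[1, 0, 2, 0, 0, 0, 1], [1, 0, 6, 0, 0, 0, 1], [1, 0, 10, 0, 0, 0, 1], [1, 0, 14, 0, 0, 0, 1], [1, 0, 18, 0, 0, 0, 1], [1, 0, 22, 0, 0, 0, 1], [1, 0, 24, 0, 0, 0, 1], [1, 0, 24, 0, 0, 0, 1]],
])

```text
time_s: 10.15
ee_pos: [0.5486, -0.0823, 0.0803]
eef_rot: [-3.141, -0.0, 1.655]
force: [0.6, -0.3, -3.0]
grip_width: 0.028
grip_force: 40.0
```

Call:
arm_command([
  [[0, 0, 1.5, 0, 0, 0, 1], [0, 0, 3, 0, 0, 0, 1], [0, 0, 4.5, 0, 0, 0, 1], [0, 0, 6, 0, 0, 0, 1], [0, 0, 6, 0, 0, 0, 1]],
])

```text
time_s: 10.65
ee_pos: [0.5486, -0.0823, 0.0744]
eef_rot: [-3.141, -0.0, 1.655]
force: [0.0, 0.3, -2.2]
grip_width: 0.0274
grip_force: 40.0
```

Call:
arm_command([
  [[0, 0, 1, 0, 0, 0, 1], [0, 0, 2, 0, 0, 0, 1], [0, 0, 3, 0, 0, 0, 1], [0, 0, 3, 0, 0, 0, 1]],
])

```text
time_s: 11.05
ee_pos: [0.5486, -0.0823, 0.0715]
eef_rot: [-3.141, -0.0, 1.655]
force: [0.2, 0.6, -2.5]
grip_width: 0.0277
grip_force: 40.0
```

Call:
arm_command([
  [[0, 0, 0.5, 0, 0, 0, 1], [0, 0, 1, 0, 0, 0, 1], [0, 0, 1.5, 0, 0, 0, 1], [0, 0, 2, 0, 0, 0, 1], [0, 0, 2, 0, 0, 0, 1]],
])

```text
time_s: 11.55
ee_pos: [0.5487, -0.0823, 0.0696]
eef_rot: [-3.141, -0.0, 1.655]
force: [-0.1, 0.4, -3.5]
grip_width: 0.028
grip_force: 40.0
```

Call:
arm_command([
  [[0, 0, 0.5, 0, 0, 0, 1], [0, 0, 1, 0, 0, 0, 1], [0, 0, 1.5, 0, 0, 0, 1], [0, 0, 2, 0, 0, 0, 1], [0, 0, 2, 0, 0, 0, 1]],
])

```text
time_s: 12.05
ee_pos: [0.5487, -0.0823, 0.0676]
eef_rot: [-3.141, -0.0, 1.655]
force: [-0.0, 0.2, -3.0]
grip_width: 0.0279
grip_force: 40.0
```

Call:
arm_command([
  [[0, 0, 0.5, 0, 0, 0, 1], [0, 0, 1, 0, 0, 0, 1], [0, 0, 1.5, 0, 0, 0, 1], [0, 0, 1.5, 0, 0, 0, 1]],
])

```text
time_s: 12.45
ee_pos: [0.5487, -0.0823, 0.0661]
eef_rot: [-3.142, -0.0, 1.655]
force: [0.1, 0.5, -2.6]
grip_width: 0.0279
grip_force: 40.0
```

Call:
arm_command([
  [[0, 0, 0.5, 0, 0, 0, 1], [0, 0, 1, 0, 0, 0, 1], [0, 0, 1.5, 0, 0, 0, 1], [0, 0, 1.5, 0, 0, 0, 1]],
])

```text
time_s: 12.85
ee_pos: [0.5487, -0.0823, 0.0646]
eef_rot: [-3.141, -0.0, 1.655]
force: [0.8, -0.4, -2.4]
grip_width: 0.0277
grip_force: 40.0
```

Call:
arm_command([
  [[0, 0, 0.5, 0, 0, 0, 1], [0, 0, 1, 0, 0, 0, 1], [0, 0, 1.5, 0, 0, 0, 1], [0, 0, 1.5, 0, 0, 0, 1]],
])

```text
time_s: 13.25
ee_pos: [0.5487, -0.0823, 0.0631]
eef_rot: [-3.142, 0.0, 1.655]
force: [0.8, -0.2, -2.8]
grip_width: 0.0276
grip_force: 40.0
```

Call:
arm_command([
  [[0, 0, 0.5, 0, 0, 0, 1], [0, 0, 1, 0, 0, 0, 1], [0, 0, 1, 0, 0, 0, 1]],
])

```text
time_s: 13.55
ee_pos: [0.5487, -0.0823, 0.0622]
eef_rot: [3.142, 0.0, 1.655]
force: [-0.2, 0.1, -1.2]
grip_width: 0.0278
grip_force: 40.0
```

Call:
arm_command([
  [[0, 0, 0.4, 0, 0, 0, 1], [0, 0, 0.8, 0, 0, 0, 1], [0, 0, 0.8, 0, 0, 0, 1]],
])

```text
time_s: 13.85
ee_pos: [0.5488, -0.0823, 0.0614]
eef_rot: [3.141, 0.0, 1.655]
force: [-1.0, 0.5, 1.0]
grip_width: 0.0277
grip_force: 40.0
```

Call:
arm_command([
  [[0, 0, 0, 0, 0, 0, 1], [0, 0, 0, 0, 0, 0, 1]],
])

```text
time_s: 14.05
ee_pos: [0.5487, -0.0823, 0.0614]
eef_rot: [3.142, 0.0, 1.655]
force: [-0.9, 1.2, 0.7]
grip_width: 0.0278
grip_force: 40.0
```

Contact force is about 3.7 N with the drive pressed roughly 1.8 mm. Now I'll feel anticlockwise, since the open stop prevents the jaw moving that way.

Call:
arm_command([
  [[0, 0, 0, 0, 0, -0.035, 1], [0, 0, 0, 0, 0, -0.07, 1], [0, 0, 0, 0, 0, -0.07, 1]],
])

```text
time_s: 14.35
ee_pos: [0.549, -0.0823, 0.0615]
eef_rot: [3.141, 0.0, 1.725]
force: [0.2, 0.1, 0.1]
grip_width: 0.0275
grip_force: 40.0
```

Call:
arm_command([
  [[0, 0, 0, 0, 0, -0.035, 1], [0, 0, 0, 0, 0, -0.07, 1], [0, 0, 0, 0, 0, -0.07, 1]],
])

```text
time_s: 14.65
ee_pos: [0.5489, -0.0823, 0.0615]
eef_rot: [3.141, 0.0, 1.794]
force: [0.9, 0.2, 0.8]
grip_width: 0.028
grip_force: 40.0
```

Call:
arm_command([
  [[0, 0, 0, 0, 0, -0.035, 1], [0, 0, 0, 0, 0, -0.07, 1], [0, 0, 0, 0, 0, -0.07, 1]],
])

```text
time_s: 14.95
ee_pos: [0.5489, -0.0823, 0.0615]
eef_rot: [3.141, 0.0, 1.864]
force: [1.9, 1.4, 0.1]
grip_width: 0.028
grip_force: 40.0
```

Call:
arm_command([
  [[0, 0, 0, 0, 0, -0.035, 1], [0, 0, 0, 0, 0, -0.07, 1], [0, 0, 0, 0, 0, -0.07, 1]],
])

```text
time_s: 15.25
ee_pos: [0.5488, -0.0822, 0.0614]
eef_rot: [3.141, 0.0, 1.933]
force: [1.4, -0.0, -1.1]
grip_width: 0.0276
grip_force: 40.0
```

Call:
arm_command([
  [[0, 0, 0, 0, 0, 0, 1], [0, 0, 0, 0, 0, 0, 1]],
])

```text
time_s: 15.45
ee_pos: [0.5488, -0.0823, 0.0614]
eef_rot: [3.141, 0.0, 1.933]
force: [0.6, 2.4, 0.4]
grip_width: 0.0278
grip_force: 40.0
```

```bash
python3 - <<'E'
from h import *
o=ctrl.get_obs();print(o['force'],o['moment'],o['tau'][5],o['qpos'])
E
```

```text
[0.63634604 2.35812687 0.39747381] [ 0.24195608 -0.44016324 -0.05770168] -0.003621370269684121 [-2.14846807e-01  4.21811610e-01  1.62090841e+00  8.42859029e-05
  1.09856134e+00 -5.77365767e-01]
```

Call:
arm_command([
  [[0, 0, 0, 0, 0, -0.035, 1], [0, 0, 0, 0, 0, -0.07, 1], [0, 0, 0, 0, 0, -0.07, 1]],
])

```text
time_s: 15.75
ee_pos: [0.5487, -0.0823, 0.0613]
eef_rot: [3.142, 0.0, 2.005]
force: [1.0, 0.9, 1.0]
grip_width: 0.0279
grip_force: 40.0
```

Call:
arm_command([
  [[0, 0, 0, 0, 0, -0.035, 1], [0, 0, 0, 0, 0, -0.07, 1], [0, 0, 0, 0, 0, -0.07, 1]],
])

```text
time_s: 16.05
ee_pos: [0.5485, -0.0821, 0.061]
eef_rot: [-3.141, -0.001, 2.074]
force: [2.9, 1.4, -2.7]
grip_width: 0.0281
grip_force: 40.0
```

Vertical support is gone (fz −2.7) at yaw 2.074, so it has probably lined up. I'll probe gently downward.

Call:
arm_command([
  [[0, 0, 0.5, 0, 0, 0, 1], [0, 0, 1, 0, 0, 0, 1], [0, 0, 1, 0, 0, 0, 1]],
])

```text
time_s: 16.35
ee_pos: [0.5486, -0.0822, 0.0602]
eef_rot: [-3.141, -0.0, 2.074]
force: [0.7, 2.3, -1.7]
grip_width: 0.0277
grip_force: 40.0
```

```bash
python3 - <<'E'
from h import *
o=ctrl.get_obs();print(o['force'],o['moment'],o['ee_pos'])
E
```

```text
[ 0.70595457  2.32824564 -1.73951427] [ 0.59424237 -0.2776016   0.07126651] [ 0.54861123 -0.0821582   0.06022687]
```

Call:
arm_command([
  [[0.2, 0.1, 0.7, 0, 0, 0, 1], [0.3, 0.15, 1.4, 0, 0, 0, 1], [0.3, 0.15, 2.1, 0, 0, 0, 1], [0.3, 0.15, 2.1, 0, 0, 0, 1]],
])

```text
time_s: 16.75
ee_pos: [0.5486, -0.082, 0.0581]
eef_rot: [-3.141, -0.0, 2.075]
force: [0.6, 0.5, -1.4]
grip_width: 0.0276
grip_force: 40.0
```

Call:
arm_command([
  [[0, 0, 0.8, 0, 0, 0, 1], [0, 0, 1.6, 0, 0, 0, 1], [0, 0, 2.2, 0, 0, 0, 1], [0, 0, 2.2, 0, 0, 0, 1]],
])

```text
time_s: 17.15
ee_pos: [0.5487, -0.082, 0.056]
eef_rot: [-3.141, -0.0, 2.075]
force: [0.7, 0.7, -1.8]
grip_width: 0.0277
grip_force: 40.0
```

```bash
python3 - <<'E'
from h import *
o=ctrl.get_obs();print(o['force'],o['moment'],o['ee_pos'])
E
```

```text
[ 0.69112871  0.69198823 -1.82476702] [ 0.23162938 -0.17729724  0.03478518] [ 0.54865509 -0.08195278  0.0559543 ]
```

The hex is engaged and the crank is sliding down freely. Continuing to the floor.

Call:
arm_command([
  [[0, 0, 0.8, 0, 0, 0, 1], [0, 0, 1.6, 0, 0, 0, 1], [0, 0, 2.4, 0, 0, 0, 1], [0, 0, 3.2, 0, 0, 0, 1], [0, 0, 3.2, 0, 0, 0, 1]],
])

```text
time_s: 17.65
ee_pos: [0.5487, -0.082, 0.0527]
eef_rot: [-3.141, -0.0, 2.075]
force: [1.2, 0.7, -2.4]
grip_width: 0.0279
grip_force: 40.0
```

Call:
arm_command([
  [[0, 0, 0.5, 0, 0, 0, 1], [0, 0, 1, 0, 0, 0, 1], [0, 0, 1.5, 0, 0, 0, 1], [0, 0, 1.5, 0, 0, 0, 1]],
])

```text
time_s: 18.05
ee_pos: [0.5487, -0.082, 0.0513]
eef_rot: [-3.142, -0.0, 2.075]
force: [1.0, 0.4, -2.0]
grip_width: 0.0275
grip_force: 40.0
```

```bash
python3 - <<'E'
from h import *
o=ctrl.get_obs();print(o['force'],o['moment'],o['ee_pos'])
E
```

```text
[ 0.95566701  0.44060953 -1.98522766] [ 0.22093307 -0.18196906  0.01763292] [ 0.54869326 -0.08195863  0.05128774]
```

Call:
arm_command([
  [[0, 0, 0.25, 0, 0, 0, 1], [0, 0, 0.5, 0, 0, 0, 1], [0, 0, 0.5, 0, 0, 0, 1]],
])

```text
time_s: 18.35
ee_pos: [0.5487, -0.0819, 0.0508]
eef_rot: [3.142, -0.0, 2.075]
force: [0.5, 0.7, -2.0]
grip_width: 0.0278
grip_force: 40.0
```

Call:
arm_command([
  [[0, 0, 0.2, 0, 0, 0, 1], [0, 0, 0.4, 0, 0, 0, 1], [0, 0, 0.4, 0, 0, 0, 1]],
])

```text
time_s: 18.65
ee_pos: [0.5487, -0.0819, 0.0506]
eef_rot: [3.142, 0.0, 2.075]
force: [-0.9, 1.3, 0.4]
grip_width: 0.0278
grip_force: 40.0
```

Foot is on the floor: TCP z 0.0506, as predicted, so the crank is home. Now clockwise; the first 0.4 rad is safe because the clamp needs at least 0.5.

Call:
arm_command([
  [[0, 0, 0, 0, 0, 0.04, 1], [0, 0, 0, 0, 0, 0.08, 1], [0, 0, 0, 0, 0, 0.12, 1], [0, 0, 0, 0, 0, 0.16, 1], [0, 0, 0, 0, 0, 0.2, 1], [0, 0, 0, 0, 0, 0.24, 1], [0, 0, 0, 0, 0, 0.28, 1], [0, 0, 0, 0, 0, 0.32, 1], [0, 0, 0, 0, 0, 0.36, 1], [0, 0, 0, 0, 0, 0.4, 1], [0, 0, 0, 0, 0, 0.4, 1]],
])

```text
time_s: 19.75
ee_pos: [0.5489, -0.0817, 0.0506]
eef_rot: [3.141, -0.0, 1.674]
force: [1.1, 3.3, -0.6]
grip_width: 0.0278
grip_force: 40.0
```

```bash
cat > s.py <<'E'
from h import *
o=ctrl.get_obs();print('F',o['force'].round(2),'M',o['moment'].round(3),o['ee_pos'].round(4),o['eef_rot'].round(4),'q6',o['qpos'][5].round(3),'tau6',o['tau'][5].round(3))
E
python3 s.py
python3 - <<'E'
from h import *
im,d,i=grab('top');H=cv2.cvtColor(im,cv2.COLOR_BGR2HSV)
cv2.imwrite('pics/t5.png',np.hstack([cv2.resize(im[175:250,235:330],None,fx=5,fy=5,interpolation=cv2.INTER_CUBIC)]))
E
```

```text
F [ 1.06  3.25 -0.57] M [ 0.74  -0.365  0.067] [ 0.5489 -0.0817  0.0506] [ 3.1409e+00 -2.0000e-04  1.6743e+00] q6 -0.318 tau6 0.825
```

Call:
arm_command([
  [[0.3, 0.1, 0, 0, 0, 0, 1], [0.3, 0.1, 0, 0, 0, 0, 1]],
])

```text
time_s: 20.0
ee_pos: [0.5489, -0.0817, 0.0506]
eef_rot: [3.141, 0.0, 1.675]
force: [1.8, 2.7, 0.3]
grip_width: 0.0278
grip_force: 40.0
```

```bash
python3 s.py
```

```text
F [1.82 2.73 0.35] M [ 0.501 -0.497  0.064] [ 0.5489 -0.0817  0.0506] [3.1411e+00 1.0000e-04 1.6755e+00] q6 -0.318 tau6 0.043
```

Call:
arm_command([
  [[0, 0, 0, 0, 0, 0.04, 1], [0, 0, 0, 0, 0, 0.08, 1], [0, 0, 0, 0, 0, 0.1, 1]],
])

```text
time_s: 20.3
ee_pos: [0.549, -0.0817, 0.0506]
eef_rot: [3.141, 0.0, 1.574]
force: [3.1, 3.1, 1.2]
grip_width: 0.0271
grip_force: 40.0
```

```bash
python3 s.py
```

```text
F [3.07 3.06 1.21] M [ 0.57  -0.537  0.203] [ 0.549  -0.0817  0.0506] [3.1411e+00 1.0000e-04 1.5740e+00] q6 -0.217 tau6 0.144
```

View pics/t5.png

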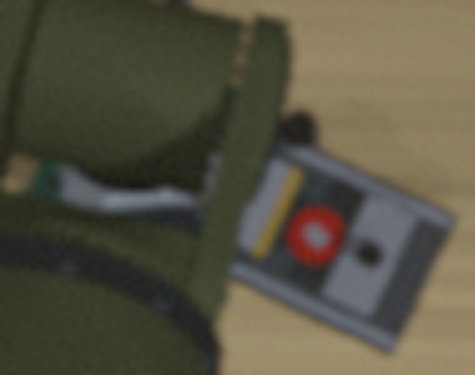

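The jaw is closing and the torque is near friction (0.2 N m). The crop shows the brass pad at (277,212) closing on the specimen at (315,235), with the stop at (365,250). Small steps from here.

Call:
arm_command([
  [[0, 0, 0, 0, 0, 0.02, 1], [0, 0, 0, 0, 0, 0.04, 1], [0, 0, 0, 0, 0, 0.04, 1]],
])

```text
time_s: 20.6
ee_pos: [0.549, -0.0817, 0.0506]
eef_rot: [3.141, 0.0, 1.534]
force: [2.1, 2.8, 0.9]
grip_width: 0.0277
grip_force: 40.0
```

```bash
python3 s.py
```

```text
F [2.13 2.82 0.86] M [ 0.502 -0.741  0.079] [ 0.549  -0.0817  0.0506] [3.1411 0.     1.5342] q6 -0.177 tau6 0.489
```

Call:
arm_command([
  [[0, 0, 0, 0, 0, 0.02, 1], [0, 0, 0, 0, 0, 0.04, 1], [0, 0, 0, 0, 0, 0.04, 1]],
])

```text
time_s: 20.9
ee_pos: [0.5489, -0.0816, 0.0506]
eef_rot: [3.141, 0.0, 1.494]
force: [3.3, 2.3, 1.4]
grip_width: 0.0273
grip_force: 40.0
```

```bash
python3 s.py
```

```text
F [3.28 2.32 1.44] M [ 0.514 -0.857  0.123] [ 0.5489 -0.0816  0.0506] [3.1412 0.     1.4938] q6 -0.137 tau6 0.492
```

Call:
arm_command([
  [[0.2, 0.2, 0, 0, 0, 0.02, 1], [0.2, 0.3, 0, 0, 0, 0.04, 1], [0.2, 0.3, 0, 0, 0, 0.04, 1]],
])

```text
time_s: 21.2
ee_pos: [0.549, -0.0816, 0.0506]
eef_rot: [-3.142, 0.0, 1.454]
force: [1.2, 1.2, 3.9]
grip_width: 0.028
grip_force: 40.0
```

```bash
python3 s.py
```

```text
F [1.16 1.16 3.89] M [ 0.239 -0.424  0.206] [ 0.549  -0.0816  0.0506] [-3.1415e+00  2.0000e-04  1.4537e+00] q6 -0.096 tau6 0.513
```

Call:
arm_command([
  [[0, 0, 0, 0, 0, 0.02, 1], [0, 0, 0, 0, 0, 0.04, 1], [0, 0, 0, 0, 0, 0.04, 1]],
])

```text
time_s: 21.5
ee_pos: [0.5491, -0.0816, 0.0505]
eef_rot: [3.142, 0.0, 1.414]
force: [1.2, 0.4, 5.3]
grip_width: 0.0273
grip_force: 40.0
```

```bash
python3 s.py
```

```text
F [1.18 0.44 5.28] M [ 0.107 -0.278  0.182] [ 0.5491 -0.0816  0.0505] [3.1416e+00 1.0000e-04 1.4136e+00] q6 -0.056 tau6 0.515
```

Call:
arm_command([
  [[0, 0, -0.2, 0, 0, 0.02, 1], [0, 0, -0.2, 0, 0, 0.04, 1], [0, 0, -0.2, 0, 0, 0.04, 1]],
])

```text
time_s: 21.8
ee_pos: [0.5491, -0.0815, 0.0506]
eef_rot: [-3.142, 0.0, 1.374]
force: [2.7, 0.5, 2.7]
grip_width: 0.0277
grip_force: 40.0
```

```bash
python3 s.py
```

```text
F [2.67 0.53 2.67] M [-0.042 -0.508  0.166] [ 0.5491 -0.0815  0.0506] [-3.1416e+00  1.0000e-04  1.3736e+00] q6 -0.016 tau6 0.503
```

Call:
arm_command([
  [[0, 0, 0, 0, 0, 0.02, 1], [0, 0, 0, 0, 0, 0.04, 1], [0, 0, 0, 0, 0, 0.04, 1]],
])

```text
time_s: 22.1
ee_pos: [0.5491, -0.0815, 0.0506]
eef_rot: [-3.142, 0.0, 1.334]
force: [2.2, -0.4, 0.7]
grip_width: 0.028
grip_force: 40.0
```

```bash
python3 s.py
```

```text
F [ 2.22 -0.42  0.67] M [-0.176 -0.589  0.155] [ 0.5491 -0.0815  0.0506] [-3.1416e+00  1.0000e-04  1.3336e+00] q6 0.024 tau6 0.495
```

Torque is steady at friction (about 0.16 N m), so there's no clamping yet after 0.74 rad.

Call:
arm_command([
  [[0, 0.2, 0, 0, 0, 0.02, 1], [0, 0.3, 0, 0, 0, 0.04, 1], [0, 0.3, 0, 0, 0, 0.04, 1]],
])

```text
time_s: 22.4
ee_pos: [0.5492, -0.0815, 0.0506]
eef_rot: [-3.141, 0.0, 1.294]
force: [0.1, -0.4, 2.5]
grip_width: 0.0276
grip_force: 40.0
```

```bash
python3 s.py
```

```text
F [ 0.08 -0.4   2.51] M [-0.135 -0.104  0.129] [ 0.5492 -0.0815  0.0506] [-3.1411e+00  1.0000e-04  1.2937e+00] q6 0.064 tau6 0.505
```

Call:
arm_command([
  [[0, 0, 0, 0, 0, 0.02, 1], [0, 0, 0, 0, 0, 0.04, 1], [0, 0, 0, 0, 0, 0.04, 1]],
])

```text
time_s: 22.7
ee_pos: [0.5492, -0.0815, 0.0506]
eef_rot: [-3.141, 0.0, 1.254]
force: [-0.8, -0.6, 2.5]
grip_width: 0.0277
grip_force: 40.0
```

```bash
python3 s.py
```

```text
F [-0.81 -0.59  2.46] M [-0.173  0.156  0.141] [ 0.5492 -0.0815  0.0506] [-3.1412e+00  1.0000e-04  1.2537e+00] q6 0.104 tau6 0.504
```

Call:
arm_command([
  [[0, 0, 0, 0, 0, 0.02, 1], [0, 0, 0, 0, 0, 0.03, 1], [0, 0, 0, 0, 0, 0.03, 1]],
])

```text
time_s: 23.0
ee_pos: [0.5492, -0.0815, 0.0506]
eef_rot: [-3.141, 0.0, 1.224]
force: [-1.5, 0.5, 2.0]
grip_width: 0.0279
grip_force: 40.0
```

```bash
python3 s.py
```

```text
F [-1.49  0.48  2.01] M [-0.105  0.367  0.164] [ 0.5492 -0.0815  0.0506] [-3.1412e+00  1.0000e-04  1.2243e+00] q6 0.133 tau6 0.378
```

Call:
arm_command([
  [[0, 0, 0, 0, 0, 0.02, 1], [0, 0, 0, 0, 0, 0.03, 1], [0, 0, 0, 0, 0, 0.03, 1]],
])

```text
time_s: 23.3
ee_pos: [0.5493, -0.0815, 0.0506]
eef_rot: [-3.141, 0.0, 1.194]
force: [-1.6, -0.1, 2.9]
grip_width: 0.0279
grip_force: 40.0
```

```bash
python3 s.py
```

```text
F [-1.61 -0.14  2.91] M [-0.19   0.379  0.165] [ 0.5493 -0.0815  0.0506] [-3.1413e+00  1.0000e-04  1.1942e+00] q6 0.163 tau6 0.377
```

Call:
arm_command([
  [[0, 0, 0, 0, 0, 0.02, 1], [0, 0, 0, 0, 0, 0.03, 1], [0, 0, 0, 0, 0, 0.03, 1]],
])

```text
time_s: 23.6
ee_pos: [0.5493, -0.0815, 0.0506]
eef_rot: [-3.141, 0.0, 1.164]
force: [-1.7, 0.2, 1.0]
grip_width: 0.0278
grip_force: 40.0
```

```bash
python3 s.py
```

```text
F [-1.74  0.18  0.98] M [-0.164  0.424  0.142] [ 0.5493 -0.0815  0.0506] [-3.1414e+00  1.0000e-04  1.1643e+00] q6 0.193 tau6 0.376
```

Call:
arm_command([
  [[0, 0, 0, 0, 0, 0.02, 1], [0, 0, 0, 0, 0, 0.03, 1], [0, 0, 0, 0, 0, 0.03, 1]],
])

```text
time_s: 23.9
ee_pos: [0.5493, -0.0816, 0.0506]
eef_rot: [-3.141, 0.0, 1.134]
force: [-1.5, -0.6, 1.5]
grip_width: 0.028
grip_force: 40.0
```

```bash
python3 s.py; python3 - <<'E'
from h import *
im,d,i=grab('top')
cv2.imwrite('pics/t6.png',cv2.resize(im[195:250,270:330],None,fx=8,fy=8,interpolation=cv2.INTER_CUBIC))
E
```

```text
F [-1.5  -0.57  1.51] M [-0.22   0.452  0.112] [ 0.5493 -0.0816  0.0506] [-3.1414e+00  1.0000e-04  1.1342e+00] q6 0.223 tau6 0.374
```

View pics/t6.png

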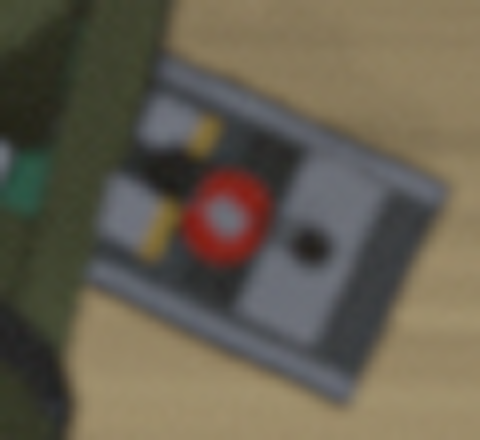

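The crop shows the pad touching the specimen at (225,217), with very little gap to the stop's face at (270,230). I'll keep going in small steps.

Call:
arm_command([
  [[0, 0, 0, 0, 0, 0.015, 1], [0, 0, 0, 0, 0, 0.03, 1], [0, 0, 0, 0, 0, 0.03, 1]],
])

```text
time_s: 24.25
ee_pos: [0.5493, -0.0816, 0.0506]
eef_rot: [-3.141, 0.0, 1.104]
force: [-1.7, -0.7, 1.6]
grip_width: 0.0277
grip_force: 40.0
```

```bash
python3 s.py
```

```text
F [-1.68 -0.74  1.58] M [-0.276  0.515  0.131] [ 0.5493 -0.0816  0.0506] [-3.1415e+00  1.0000e-04  1.1039e+00] q6 0.254 tau6 0.422
```

Call:
arm_command([
  [[0, 0, 0, 0, 0, 0.015, 1], [0, 0, 0, 0, 0, 0.03, 1], [0, 0, 0, 0, 0, 0.03, 1]],
])

```text
time_s: 24.55
ee_pos: [0.5493, -0.0815, 0.0506]
eef_rot: [-3.142, 0.0, 1.074]
force: [-2.1, -1.2, -0.4]
grip_width: 0.0275
grip_force: 40.0
```

```bash
python3 s.py
```

```text
F [-2.06 -1.18 -0.43] M [-0.283  0.527  0.187] [ 0.5493 -0.0815  0.0506] [-3.1415e+00  1.0000e-04  1.0740e+00] q6 0.284 tau6 0.421
```

Call:
arm_command([
  [[0, 0, 0, 0, 0, 0.01, 1], [0, 0, 0, 0, 0, 0.02, 1], [0, 0, 0, 0, 0, 0.02, 1]],
])

```text
time_s: 24.85
ee_pos: [0.5493, -0.0815, 0.0506]
eef_rot: [-3.141, 0.0, 1.054]
force: [-1.4, -1.7, 0.0]
grip_width: 0.0274
grip_force: 40.0
```

```bash
python3 s.py
```

```text
F [-1.38 -1.75  0.04] M [-0.287  0.571  0.127] [ 0.5493 -0.0815  0.0506] [-3.1415  0.      1.0543] q6 0.303 tau6 0.34
```

Call:
arm_command([
  [[0, 0, 0, 0, 0, 0.01, 1], [0, 0, 0, 0, 0, 0.02, 1], [0, 0, 0, 0, 0, 0.02, 1]],
])

```text
time_s: 25.15
ee_pos: [0.5494, -0.0816, 0.0506]
eef_rot: [-3.142, 0.0, 1.034]
force: [-1.5, -0.3, -0.6]
grip_width: 0.0276
grip_force: 40.0
```

```bash
python3 s.py
```

```text
F [-1.55 -0.31 -0.59] M [-0.35   0.467  0.16 ] [ 0.5494 -0.0816  0.0506] [-3.1416e+00  1.0000e-04  1.0343e+00] q6 0.323 tau6 0.336
```

Call:
arm_command([
  [[0, 0, 0, 0, 0, 0.01, 1], [0, 0, 0, 0, 0, 0.02, 1], [0, 0, 0, 0, 0, 0.02, 1]],
])

```text
time_s: 25.45
ee_pos: [0.5494, -0.0815, 0.0506]
eef_rot: [-3.142, 0.0, 1.014]
force: [-1.4, -1.2, -1.0]
grip_width: 0.0279
grip_force: 40.0
```

```bash
python3 s.py
```

```text
F [-1.35 -1.18 -1.02] M [-0.364  0.453  0.081] [ 0.5494 -0.0815  0.0506] [-3.1416e+00  1.0000e-04  1.0143e+00] q6 0.343 tau6 0.334
```

Call:
arm_command([
  [[0, 0, 0, 0, 0, 0.01, 1], [0, 0, 0, 0, 0, 0.02, 1], [0, 0, 0, 0, 0, 0.02, 1]],
])

```text
time_s: 25.75
ee_pos: [0.5493, -0.0815, 0.0506]
eef_rot: [-3.142, 0.0, 0.994]
force: [-2.7, -1.0, -2.1]
grip_width: 0.0278
grip_force: 40.0
```

```bash
python3 s.py
```

```text
F [-2.71 -1.05 -2.12] M [-0.468  0.474  0.164] [ 0.5493 -0.0815  0.0506] [-3.1415e+00  1.0000e-04  9.9430e-01] q6 0.363 tau6 0.382
```

Call:
arm_command([
  [[0, -0.2, 0.1, 0, 0, 0.01, 1], [0, -0.2, 0.1, 0, 0, 0.02, 1], [0, -0.2, 0.1, 0, 0, 0.02, 1]],
])

```text
time_s: 26.05
ee_pos: [0.5493, -0.0815, 0.0506]
eef_rot: [3.141, -0.0, 0.974]
force: [-1.0, -2.3, -1.4]
grip_width: 0.0278
grip_force: 40.0
```

```bash
python3 s.py
```

```text
F [-0.97 -2.31 -1.35] M [-0.676  0.206  0.251] [ 0.5493 -0.0815  0.0506] [ 3.1412 -0.      0.9743] q6 0.383 tau6 0.449
```

Call:
arm_command([
  [[0, 0, 0, 0, 0, 0.01, 1], [0, 0, 0, 0, 0, 0.02, 1], [0, 0, 0, 0, 0, 0.02, 1]],
])

```text
time_s: 26.35
ee_pos: [0.5493, -0.0815, 0.0506]
eef_rot: [3.141, -0.0, 0.954]
force: [1.5, -3.4, -1.7]
grip_width: 0.0278
grip_force: 40.0
```

```bash
python3 s.py; python3 - <<'E'
from h import *
# pad / specimen / stop along the vise's -y axis, from the top view
im,d,i=grab('top');H=cv2.cvtColor(im,cv2.COLOR_BGR2HSV);w=np.array([.5488,-.0825]);a=np.deg2rad(65.6);n=-np.array([np.cos(a),np.sin(a)])
def proj(lo,hi,z):
    M=cv2.inRange(H,lo,hi);M[:195]=0;M[250:]=0;M[:,:270]=0;M[:,330:]=0
    p=np.argwhere(M);q=np.array([(ray((u,v),i,z)[:2]-w)@n for v,u in p])*1000;print(len(q),np.percentile(q,[3,50,97]).round(1))
proj((0,150,60),(8,255,255),.046);proj((170,150,60),(180,255,255),.046);proj((14,110,80),(30,255,255),.05)
b=np.array([-n[1],n[0]])
W=np.linalg.inv(np.array(i['world_to_cam']));T=np.array(i['world_to_cam'])
for off in (-.016,-.012,.012,.016):
  L=[]
  for s in range(76,140,2):
    p=np.append(w+n*s/1000+b*off,.046);c=T[:3,:3]@p+T[:3,3];u,v=c[:2]/c[2]*i['fx']+[i['cx'],i['cy']]
    L.append(int(cv2.getRectSubPix(cv2.cvtColor(im,cv2.COLOR_BGR2GRAY),(1,1),(float(u),float(v)))[0,0]))
  print(off,L)
E
```

```text
F [ 1.46 -3.43 -1.74] M [-0.754  0.033  0.286] [ 0.5493 -0.0815  0.0506] [ 3.1412 -0.      0.9543] q6 0.403 tau6 0.53
63 [ 88.8  99.8 111.4]Traceback (most recent call last):
  File "<stdin>", line 7, in <module>
  File "<stdin>", line 6, in proj
    return _quantile_unchecked(
        a, q, axis, out, overwrite_input, method, keepdims, weights)
    return _ureduce(a,
                    func=_quantile_ureduce_func,
    ...<5 lines>...
                    overwrite_input=overwrite_input,
                    method=method)
    r = func(a, **kwargs)
    result = _quantile(arr,
                       quantiles=q,
    ...<2 lines>...
                       out=out,
                       weights=wgt)
    slices_having_nans = np.isnan(arr[-1, ...])
                                  ~~~^^^^^^^^^
IndexError: index -1 is out of bounds for axis 0 with size 0
```

Torque is now rising (0.25, then 0.29): clamping has begun. I'll tighten carefully to about 0.45 N m.

Call:
arm_command([
  [[0, 0, 0, 0, 0, 0.01, 1], [0, 0, 0, 0, 0, 0.02, 1], [0, 0, 0, 0, 0, 0.02, 1]],
])

```text
time_s: 26.7
ee_pos: [0.5493, -0.0815, 0.0506]
eef_rot: [3.141, -0.0, 0.934]
force: [-0.0, -2.4, -1.3]
grip_width: 0.0278
grip_force: 40.0
```

```bash
python3 s.py
```

```text
F [-0.   -2.45 -1.29] M [-0.865 -0.092  0.438] [ 0.5493 -0.0815  0.0506] [ 3.1413 -0.      0.9343] q6 0.423 tau6 0.616
```

Call:
arm_command([
  [[0, 0, 0, 0, 0, 0.01, 1], [0, 0, 0, 0, 0, 0.015, 1], [0, 0, 0, 0, 0, 0.015, 1]],
])

```text
time_s: 27.0
ee_pos: [0.5493, -0.0815, 0.0506]
eef_rot: [3.141, -0.0, 0.92]
force: [0.7, -3.8, -1.4]
grip_width: 0.0279
grip_force: 40.1
```

```bash
python3 s.py
```

```text
F [ 0.75 -3.78 -1.4 ] M [-1.02  -0.192  0.588] [ 0.5493 -0.0815  0.0506] [ 3.1413 -0.      0.9197] q6 0.438 tau6 0.613
```

```bash
python3 - <<'E'
from h import *
M=[]
for k in range(6):
    cams.camera('top');o=ctrl.get_obs();M.append(np.r_[o['moment'],o['force'],o['tau'][5]])
print(np.mean(M,0).round(3),np.std(M,0).round(3))
E
```

```text
[-1.069 -0.185  0.486  0.824 -3.419 -1.61   0.508] [0.027 0.035 0.033 0.464 0.241 0.413 0.019]
```

Averaged torque is 0.49 N m, about 33 N of clamping: firm, so stop there. Next I'll relieve the side load, release and retreat straight up.

Call:
arm_command([
  [[-0.2, 0.2, 0, 0, 0, 0, 1], [-0.2, 0.2, 0, 0, 0, 0, 1], [-0.2, 0.2, 0, 0, 0, 0, -0.2], [-0.2, 0.2, 0, 0, 0, 0, -0.2], [-0.2, 0.2, 0, 0, 0, 0, -0.2], [-0.2, 0.2, 0, 0, 0, 0, -0.2], [-0.2, 0.2, 0, 0, 0, 0, -0.2], [-0.2, 0.2, 0, 0, 0, 0, -0.2]],
])

```text
time_s: 28.1
ee_pos: [0.5492, -0.0817, 0.0506]
eef_rot: [-3.142, -0.0, 0.92]
force: [-0.5, -0.9, 0.2]
grip_width: 0.0565
grip_force: 0.0
```

Call:
arm_command([
  [[0, 0, -5, 0, 0, 0, -0.2], [0, 0, -15, 0, 0, 0, -0.2], [0, 0, -30, 0, 0, 0, -0.2], [0, 0, -50, 0, 0, 0, -0.2], [0, 0, -75, 0, 0, 0, -0.2], [0, 0, -100, 0, 0, 0, -0.2], [0, 0, -125, 0, 0, 0, -0.2], [-30, 0, -140, 0, 0, 0, -0.2], [-60, 0, -140, 0, 0, 0, -0.2], [-90, 0, -140, 0, 0, 0, -0.2], [-100, 0, -140, 0, 0, 0, -0.2], [-100, 0, -140, 0, 0, 0, -0.2]],
])

```text
time_s: 29.3
ee_pos: [0.4884, -0.1619, 0.1913]
eef_rot: [3.141, -0.0, 0.918]
force: [0.6, 0.4, -0.3]
grip_width: 0.0564
grip_force: 0.0
```

```bash
python3 s.py; python3 - <<'E'
from h import *
for n in ('wrist','scene'):
    im,d,i=grab(n);C=cloud(d,i)
    near=(np.hypot(C[...,0]-.5488,C[...,1]+.0825)<.11)&(d>0)
    for lo,hi in ((.083,.0985),(.112,.121),(.122,.135)):
        m=near&(C[...,2]>lo)&(C[...,2]<hi);q=C[m];print(n,lo,m.sum(),q.mean(0).round(4) if m.any() else '', np.median(q[:,2]).round(4) if m.any() else '')
    if n=='wrist': a=im
    else: b=cv2.resize(im[170:260,210:340],(560,388),interpolation=cv2.INTER_CUBIC)
cv2.imwrite('pics/f.png',np.hstack([cv2.resize(a,(400,300)),cv2.resize(b,(400,300))]))
E
```

```text
F [ 0.58  0.4  -0.33] M [-0.039  0.147 -0.006] [ 0.4884 -0.1619  0.1913] [ 3.1407e+00 -3.0000e-04  9.1800e-01] q6 0.261 tau6 -0.454
wrist 0.083 992 [ 0.5261 -0.1159  0.0914] 0.0914
wrist 0.112 1282 [ 0.5484 -0.0833  0.1155] 0.1155
wrist 0.122 329 [ 0.5059 -0.1454  0.1234] 0.1234
scene 0.083 189 [ 0.5339 -0.1124  0.0912] 0.0918
scene 0.112 132 [ 0.5456 -0.0907  0.1166] 0.1165
scene 0.122 31 [ 0.5069 -0.1454  0.1242] 0.1242
```

View pics/f.png

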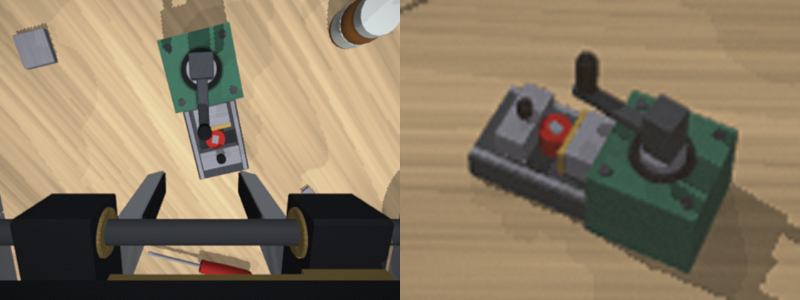

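The picture shows the crank upright and home: hub at (201,65), with its top height matching a foot on the floor once the camera's bias is allowed for. The specimen at (214,140) sits between pad and stop, and the gripper is clear. Handing in.

```bash
python3 -c "
from station import ctrl
print(ctrl.hand_in())"
```

```text
the job is handed in; nothing more can be done
None
```

The job is handed in: the crank stands upright and home in the well, released, with the specimen clamped against the back stop at about 0.49 N m (roughly 33 N) after about 29.5 s; the hand-in returned no verdict.

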